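# Pack up the alignment case: tool panel down, lid shut

## Robot

A 6-joint arm with a two-finger parallel gripper is mounted at the origin on a cart in front of the work surface, level with it; the furniture and walls round the work are solid. World frame = base frame: x ahead of the robot, y to its left, z up, the work surface at z = 0. Lengths are in mm, angles in rad, forces in N, time in s.
With the tool pointing down it reaches from about 350 to 775 mm from the base axis. Payload 7.3 kg.
Tool frame: the origin (TCP) lies at the very end of the fingers, on their centre line; the grasp point (between the pads) lies bot.grip_point_offset behind it (bot.grip_point_offset is the distance from the TCP to the grasp point, in mm); z points along the fingers, y is the line along which they close (so a half turn about z gives the same grasp; the last joint's range is limited). The gripper opens to 92 mm and grips with 3 to 60 N. Pads are 19 mm wide; open, the fingers measure 130 mm over their backs; the gripper's body (75 mm by 190 mm) begins 47 mm behind the grasp point.
Start: joints at [-1.371, 0.342, 1.524, -0, 1.275, -0.146], TCP at [177.971, -493.934, 226.741] pointing down, gripper open.
Joint ranges: [-2.53, 2.53], [-0.77, 2.02], [0.04, 2.7], [-1, 4.14], [0.28, 2.66], [-3.11, 3.11]. Speed limits (rad/s): [2.57, 2.57, 3.14, 3.14, 3.14, 3.14].

## Interface

Orientations are given as [roll, pitch, yaw] about the fixed x, y, z axes, in that order (R = Rz(yaw) Ry(pitch) Rx(roll)).
In Python, from plant import bot gives the robot as it stands. The module is installed in compiled form; this text tells all that it offers.
- The arm moves only by the tool carry_out, never from a script. Its argument "plan" is a list of rows, each an object of numbers: "tx", "ty", "tz": the shift along the world's x, y, z in mm; "rx", "ry", "rz": the turn, a rotation vector about the world's x, y, z in rad. A call has 1 to 12 rows; each row shifts and turns the commanded pose from where the row before left it; what a row does not reach is not made up. A row lasts 1/10 s, in which the tool goes at most 50 mm and 8.59 degrees, less where a joint would pass 70% of its speed; a pose out of reach is approached as far as the arm can. A call with a gripper value outside its range is refused whole. "gripper" is the closure, from 0 (fully open) to 1 (shut), set as the call begins (left out, the last holds). The fingers move at their own pace and stop on an object; the grip force is fixed at half the most. Time passes only in rows, so rows that do not move let the fingers close. It gives the time, the measured TCP pose, the force, the opening and the grip force at its end, in the units of the state.
- bot.get_obs(): the state, without advancing time (a new reading comes with each control period).
- bot.capture(name): name is "side" or "top"; returns the picture (420x560x3 uint8, red, green, blue); there is no depth.
- bot.camera_model(name): a dict with "camera_matrix" (3x3 intrinsics, pixels), "R" (3x3) and "t" (3): a world point X has camera coordinates R X + t. Camera axes: x right, y down, z forward; pixel columns grow to the right and rows downward; lengths in mm; the calibration is good to about 2 mm. A picture is of the moment at which its call begins. camera_model takes no time and is no camera call.
- bot.close_job(): hands the job in; it is judged then, once.
The state is a dict: "time": time; "joint_positions": joint angles; "dq": joint speeds; "tau": joint torques, N m; "tool_pos": TCP position; "tcp_rot": TCP orientation; "contact_force": force on the tool from outside, world axes, zero at the start; "moment": the same for the moment, N m; "grip_width": finger opening in mm; "finger_force": force on a finger pad.
Only numpy, scipy, OpenCV 4.12 (cv2) and the standard library are available. Lean on these libraries where they do the work, as an engineer would, in place of code of your own. Each camera call takes 0.05 s, during which the arm holds its last target. There are 200 camera calls.

## Task

Pack up the orange alignment-kit case: push its upright tool panel all the way down over the optics first, then push the lid shut over it until it is fully closed. Only push with the fingers; do not lift the case or shove it out of place, do not slam the lid, leave the parts in their foam pockets and do not disturb the things standing round the case.

Things in the scene. Friction and masses are not known exactly. Their poses are not given: they have to be found in the camera images.
- case: Small orange hard-plastic case with grey foam and optics inside, loose on the bench (2.4 to 3.2 kg in all), 160 mm deep (x) by 180 mm wide (y); lower shell 62 mm high, 90 mm when shut. Origin: centre of its underside. x points from its front wall (carrying handle, towards the robot) to its back wall, z up. Lid hinged along the back wall, tool panel just behind the front wall.
- panel (a joint): Angle of the tool panel (rad). 0: folded flat inside the case (its stop); about 1.57: upright, as it starts (1.3 to 1.8). It folds down away from the robot. A friction hinge holds it at any angle; turning it takes about 0.16 Nm, plus or minus up to 0.1 Nm of its own weight (0.15 kg). Upper stop at 1.85.
- panel_hinge (a point): Middle of the tool panel's hinge line, which runs along the case's y, 68 mm in front of the case's centre (x = -0.068 in the case frame) and 50 mm above the bench. On the face to be pushed, hex keys sit in black clip bars 9 mm high, 20 to 80 mm from this line and within 65 mm of the middle.
- panel_edge (a point): Middle of the tool panel's free edge, on the face to be pushed: it looks at the robot when upright, up when flat (then 54 mm above the bench), and lies 4 mm off the hinge line. The panel is an aluminium sheet 4 mm thick, 156 mm wide, reaching 136 mm from the hinge line; the 50 mm next to this edge are clear but for a flat black tab. Back face: 6 mm foam pad.
- lid (a joint): Angle of the lid (rad). 0: fully shut (its stop); about 1.57: upright; it starts at 1.65 to 1.82, leaning a little back, away from the robot, and swings shut towards the robot. A friction hinge holds it at any angle; turning it takes about 0.42 Nm, plus or minus up to 0.33 Nm of its own weight (0.2 to 0.4 kg). Back stop at 1.9. A lid pushed down while the panel is up strikes the panel.
- lid_hinge (a point): Middle of the lid's hinge line, along the case's y, 84 mm behind the case's centre (x = 0.084 in the case frame) and 62 mm above the bench.
- lid_edge (a point): Middle of the lid's free edge, on its outer face, 164 mm from the hinge line along the lid. The lid is an orange shell 180 mm wide, 160 mm long, 28 mm thick; its flat outer face lies 28 mm off the plane through the hinge line, looks away from the robot when open and up when shut (then 90 mm above the bench, the point 80 mm in front of the case's centre). Black snap tab, 6 mm proud of the edge.
- laser_module: Small brass-coloured laser tube, 30 x 74 x 28 mm, lying loose in the front right foam pocket of the case. Origin: centre of its underside. Stays in its pocket.
- sensor_head: Flat black round sensor head, 40 mm across, 14 mm high, lying loose in the back left foam pocket of the case. Origin: centre of its underside. Stays in its pocket.
- dropper_bottle: Brown dropper bottle with white cap, 32 mm across, 70 mm high, standing to the left of the case. Origin: centre of its underside. To be left alone.
- usb_box: Blue converter box, 28 x 55 x 18 mm, lying to the left of the case. Origin: centre of its underside. To be left alone.
- tape_roll: Roll of black tape, 58 mm across, 19 mm high, lying to the right of the case, beyond the driver. Origin: centre of its underside. To be left alone.
- hex_driver_1: Red-handled hex driver, 160 mm long, 20 mm thick, lying along the right side of the case. Origin: its middle, at the underside. To be left alone.
There are look-alikes about, which are no part of the job. What is shaped like the sensor_head but white is not meant.

How it is judged (in metres and radians):
On the way, in this order (a step that is already met when the one before it is completed fails the run):
1. the tool panel is folded down flat while the lid is still open (value of joint panel below 0.06 rad and value of joint lid above 1 rad), for 0.2 s.
2. the lid is swung fully shut over the folded panel (value of joint lid below 0.035 rad and value of joint panel below 0.06 rad), for 0.2 s.
At the end, for the whole second after the job is handed in: Panel flat (within 0.06 rad), lid shut over it (within 0.035 rad, under 6 mm gap in front); case at rest, its hinge lines within 15 mm of their starts, laser and sensor head in their pockets; bottle, blue box, tape and driver within 20 mm of their starts (all of step 2 and linear speed of case below 0.02 m/s and distance of each of panel_hinge, lid_hinge from where it was at the start of the episode below 0.015 m and distance of each of dropper_bottle, usb_box, tape_roll, hex_driver_1 from where it was at the start of the episode below 0.02 m and not (z of laser_module in the frame of case above 0.026 m or x of laser_module in the frame of case above -0.006 m or x of laser_module in the frame of case below -0.066 m or y of laser_module in the frame of case above -0.008 m or y of laser_module in the frame of case below -0.068 m) and not (z of sensor_head in the frame of case above 0.046 m or x of sensor_head in the frame of case above 0.064 m or x of sensor_head in the frame of case below 0.004 m or y of sensor_head in the frame of case above 0.07 m or y of sensor_head in the frame of case below 0.01 m)); the robot touches nothing.
It fails at once if the case is shoved or turned by more than 15 mm at either hinge line, or lifted (distance of any of panel_hinge, lid_hinge from where it was at the start of the episode above 0.015 m or height (world z) of case above 0.015 m).
It fails at once if a thing standing round the case is moved more than 20 mm, tipped or picked up (distance of any of dropper_bottle, usb_box, tape_roll, hex_driver_1 from where it was at the start of the episode above 0.02 m or angle between dropper_bottle's own z axis and vertical above 0.5 rad).
It fails at once if the laser or the sensor head is taken out of its pocket (z of laser_module in the frame of case above 0.026 m or x of laser_module in the frame of case above -0.006 m or x of laser_module in the frame of case below -0.066 m or y of laser_module in the frame of case above -0.008 m or y of laser_module in the frame of case below -0.068 m or z of sensor_head in the frame of case above 0.046 m or x of sensor_head in the frame of case above 0.064 m or x of sensor_head in the frame of case below 0.004 m or y of sensor_head in the frame of case above 0.07 m or y of sensor_head in the frame of case below 0.01 m).
It fails at once if the lid is slammed (swung towards shut faster than 3 rad/s) (velocity of joint lid below -3 rad/s).
It also fails if it takes over 58 s, if anything falls off the work surface, if the arm or the gripper's body presses on something with over 40 N, if the wrist force passes 120 N, or if a joint passes its speed limit or range.

## Working session

There is one attempt and no reset: what is moved stays moved. The work goes in short steps, Python scripts to look and compute and a tool call to move; the robot and the scene stay as the last step left them, time stands still between calls to the robot, and variables do not carry over. Pictures are saved under pics/ and viewed, at most 10 in all, crops included, and the job is handed in when it is done.

Besides the shell and the picture viewer there is one more tool, called after "Call:" by a JSON object that holds its "method" and its "body". carry_out: Moves the arm, as the interface text tells. Its arguments: {"type":"object","properties":{"plan":{"type":"array"},"gripper":{"type":"number"}},"required":["plan"]}

```bash
mkdir -p pics; python3 - <<'E'
from plant import bot
import cv2,numpy as np
for n in("side","top"):
    im=bot.capture(n); cv2.imwrite(f"pics/{n}0.png",cv2.resize(im[:,:,::-1],(800,600),interpolation=cv2.INTER_CUBIC)); np.save(f"pics/{n}0.npy",im)
    m=bot.camera_model(n); print(n,m)
    R,t=np.array(m["R"]),np.array(m["t"]); print("pos",-R.T@t)
o=bot.get_obs(); print(o); print(bot.grip_point_offset)
E
```

```text
side {'camera_matrix': array([[527.60356769,   0.        , 281.06717938],
       [  0.        , 527.60356769, 213.98467843],
       [  0.        ,   0.        ,   1.        ]]), 'R': array([[-0.99951628, -0.0177061 , -0.02556754],
       [ 0.01127375,  0.55990985, -0.82847684],
       [ 0.02898461, -0.82836433, -0.55943939]]), 't': array([ 590.66967361,   -4.44347558, 1208.34410554])}
pos [ 555.41067167 1013.89555195  687.41594447]
top {'camera_matrix': array([[530.94776104,   0.        , 289.0627847 ],
       [  0.        , 530.94776104, 210.5178936 ],
       [  0.        ,   0.        ,   1.        ]]), 'R': array([[ 0.01023885, -0.9993798 ,  0.03369258],
       [-0.98768972, -0.01536723, -0.15566911],
       [ 0.15609032, -0.03168395, -0.98723449]]), 't': array([  93.42365136,  580.58351308, 1042.36284992])}
pos [ 409.77706367  135.31383607 1116.28778953]
{'time': 0.1, 'joint_positions': array([-1.37098511e+00,  3.42621390e-01,  1.52488322e+00,  1.74903175e-05,
        1.27543203e+00, -1.46005521e-01]), 'dq': array([-0.00033495, -0.00172178, -0.00183437,  0.00102706, -0.0008442 ,
       -0.00201233]), 'tau': array([ 1.71360960e-03, -4.32003808e+01, -2.44692975e+01,  7.20016309e-02,
        5.25605085e-02, -3.66943323e-05]), 'tool_pos': array([ 177.90878736, -493.55943973,  226.14426239]), 'tcp_rot': array([-3.14026540e+00, -2.12081072e-04,  3.45811494e-01]), 'contact_force': array([-0.27798409,  0.05560681, -0.2422409 ]), 'moment': array([-0.01934917,  0.03771939,  0.01031034]), 'finger_force': 0.0, 'grip_width': 91.76842715354852}
18.8
```

View pics/side0.png

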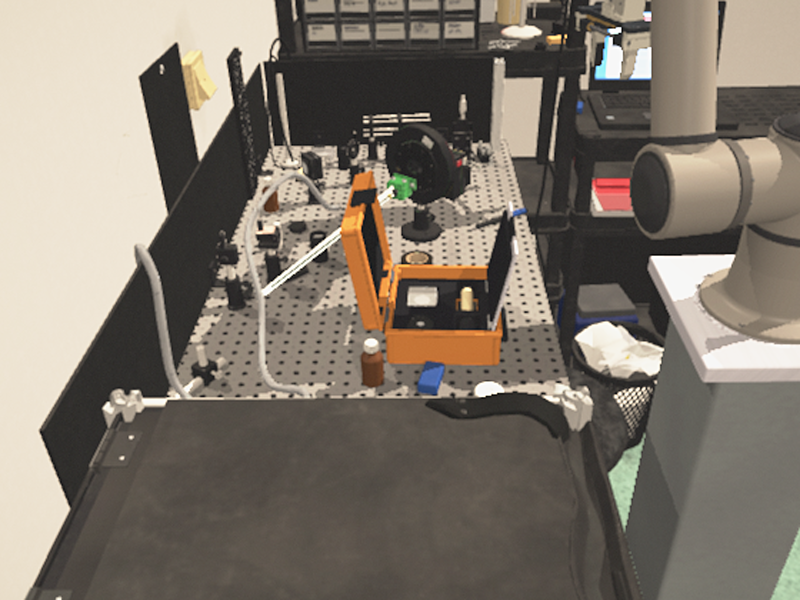

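View pics/top0.png

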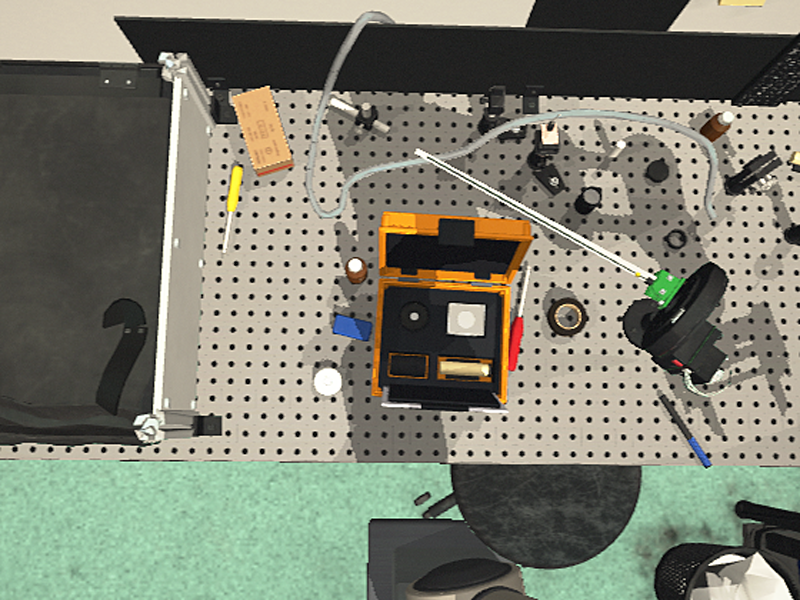

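The side view shows the case open with its lid leaning back (top about 360,180) and the panel upright (top about 513,205). The top view shows the case spanning about (375-515, 215-410), with a thin white rail behind and to the right of the lid. I'll take enlarged crops next.

```bash
python3 - <<'E'
import cv2,numpy as np
def crop(n,x0,y0,x1,y1,s):
    im=np.load(f"pics/{n}0.npy")[y0:y1,x0:x1,::-1]; im=cv2.resize(im,None,fx=s,fy=s,interpolation=cv2.INTER_CUBIC)
    for v in range((x0+9)//10*10,x1,10): cv2.putText(im,str(v),((v-x0)*s,8),0,.3,(0,255,255),1); cv2.line(im,((v-x0)*s,9),((v-x0)*s,16),(0,255,255),1)
    for v in range((y0+9)//10*10,y1,10): cv2.putText(im,str(v),(0,(v-y0)*s+3),0,.3,(0,255,255),1); cv2.line(im,(20,(v-y0)*s),(27,(v-y0)*s),(0,255,255),1)
    cv2.imwrite(f"pics/{n}c.png",im)
crop("side",225,115,375,265,4)
crop("top",250,140,385,290,4)
E
```

```text
(no output)
```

View pics/sidec.png

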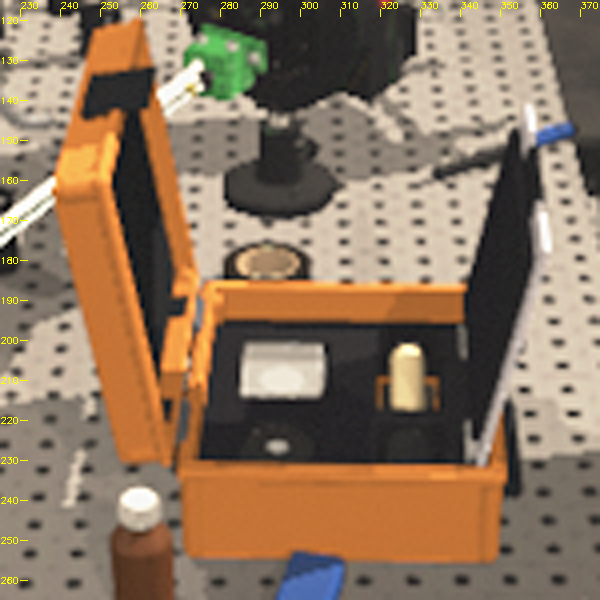

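View pics/topc.png

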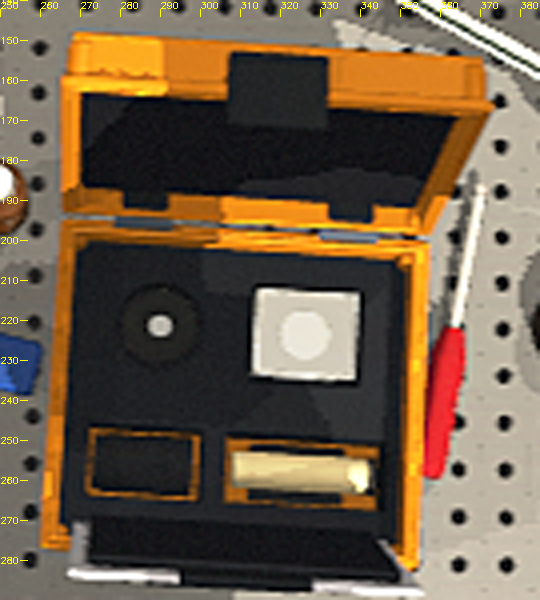

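Both crops are readable: rim corners, lid free-edge corners and panel edge corners. I'll fit case pose, lid angle and panel angle to them together.

```bash
cat > h.py <<'E'
import numpy as np
from plant import bot
def lidp(a,l,n,y): return [84-l*np.cos(a)+n*np.sin(a),y,62+l*np.sin(a)+n*np.cos(a)]
# panel: direction away from robot when flat; +m = pushed face
def panp(a,l,m,y): return [-68+l*np.cos(a)-m*np.sin(a),y,50+l*np.sin(a)+m*np.cos(a)]
def world(p,P):
    c,s=np.cos(p[2]),np.sin(p[2]); P=np.atleast_2d(P); return np.c_[p[0]+c*P[:,0]-s*P[:,1],p[1]+s*P[:,0]+c*P[:,1],P[:,2]]
def proj(n,X):
    m=bot.camera_model(n); c=X@np.array(m["R"]).T+m["t"]; u=c@np.array(m["camera_matrix"]).T; return u[:,:2]/u[:,2:]
E
python3 - <<'E'
from h import *
from scipy.optimize import least_squares
B=lambda x,y,z:(lambda p:[x,y,z])
L=lambda l,n,y:(lambda p:lidp(p[3],l,n,y))
Pn=lambda l,m,y:(lambda p:panp(p[4],l,m,y))
obs=[("side",B(80,90,0),(271,254)),("side",B(-80,90,0),(349.5,255)),("side",B(80,90,62),(271,232)),("side",B(-80,90,62),(350.5,234)),
("top",B(80,90,62),(265.5,196.5)),("top",B(80,-90,62),(357,200.5)),("top",B(-80,90,62),(260.5,276.5)),("top",B(-80,-90,62),(354,282)),
("side",L(164,28,90),(239.5,162.5)),("side",L(164,0,90),(252,163)),("side",L(164,28,-90),(248.8,122.5)),("side",L(164,0,-90),(260.8,120)),
("top",L(164,28,90),(268,148.8)),("top",L(164,28,-90),(371,154.5)),("top",L(164,0,90),(265.8,160)),("top",L(164,0,-90),(373.2,166)),
("side",Pn(136,4,-78),(357.5,141)),("side",Pn(136,4,78),(361,177.5)),("top",Pn(136,4,78),(267,284)),("top",Pn(136,4,-78),(355.5,289))]
def f(p): return np.concatenate([proj(n,world(p,[g(p)]))[0]-o for n,g,o in obs])
r=least_squares(f,[520,100,0,1.7,1.5],loss="soft_l1",x_scale=[10,10,.05,.05,.05])
p=r.x; print(p.round(4)); print(f(p).reshape(-1,2).round(1).tolist()); np.save("p.npy",p)
for k in (lidp(p[3],164,28,0),lidp(p[3],164,28,-90),lidp(p[3],164,28,90),lidp(p[3],164,0,0),panp(p[4],136,4,0),[-68,0,50],[84,0,62]): print(world(p,[k]).round(1))
# rail ends: top px, side px
import cv2
Ps=[np.array(bot.camera_model(n)["camera_matrix"])@np.c_[bot.camera_model(n)["R"],bot.camera_model(n)["t"]] for n in("top","side")]
for a,b in(((291,107),(185.5,205)),((455,195),(280,130))):
    X=cv2.triangulatePoints(*Ps,np.array(a,float),np.array(b,float)); print("rail",(X[:3]/X[3]).ravel().round(0))
def pz(n,u,z):
    m=bot.camera_model(n);R=np.array(m["R"]);d=R.T@np.linalg.solve(m["camera_matrix"],[*u,1]);c=-R.T@m["t"];return (c+d*(z-c[2])/d[2]).round(0)
print("bottle",pz("top",(249,187),70),"usb",pz("top",(246,229),18),"driver",pz("top",(361,235),15))
E
```

```text
[ 5.218981e+02  6.110550e+01 -4.500000e-02  1.733300e+00  1.756900e+00]
[[1.7, 0.6], [0.2, 1.0], [0.6, -1.5], [0.6, -2.2], [1.0, -0.7], [-1.8, 0.6], [0.9, -1.0], [-1.7, -1.3], [-1.9, -0.8], [0.2, -3.3], [-0.2, -0.8], [0.5, -0.3], [-0.2, -2.3], [-0.5, -1.6], [1.0, 1.2], [-2.7, 1.7], [0.7, -1.0], [2.0, -0.9], [-0.5, -0.6], [0.1, -0.6]]
[[659.9  54.9 219.3]]
[[655.9 -35.  219.3]]
[[664.  144.8 219.3]]
[[632.3  56.1 223.8]]
[[424.9  65.5 182.9]]
[[454.   64.2  50. ]]
[[605.8  57.3  62. ]]
rail [783. 101.  95.]
rail [ 599. -218.  114.]
bottle [622. 183.  70.] usb [543. 189.  18.] driver [534. -51.  15.]
```

Call:
{"method": "carry_out", "body": {"plan": [{"tx": 18.7, "ty": 37.3, "rz": -0.065}, {"tx": 18.7, "ty": 37.3, "rz": -0.065}, {"tx": 18.7, "ty": 37.3, "rz": -0.065}, {"tx": 18.7, "ty": 37.3, "rz": -0.065}, {"tx": 18.7, "ty": 37.3, "rz": -0.065}, {"tx": 18.7, "ty": 37.3, "rz": -0.066}, {"tx": 17, "ty": 38, "tz": -5}, {"tx": 17, "ty": 38, "tz": -5}, {"tx": 17, "ty": 38, "tz": -5}, {"tx": 17, "ty": 38, "tz": -5}, {"tx": 17, "ty": 38, "tz": -5}, {}], "gripper": 1}}

```text
invalid input at $.plan[0]: expected keys tx, ty, tz, rx, ry, rz
```

Call:
{"method": "carry_out", "body": {"plan": [{"tx": 18.7, "ty": 37.3, "tz": 0, "rx": 0, "ry": 0, "rz": -0.065}, {"tx": 18.7, "ty": 37.3, "tz": 0, "rx": 0, "ry": 0, "rz": -0.065}, {"tx": 18.7, "ty": 37.3, "tz": 0, "rx": 0, "ry": 0, "rz": -0.065}, {"tx": 18.7, "ty": 37.3, "tz": 0, "rx": 0, "ry": 0, "rz": -0.065}, {"tx": 18.7, "ty": 37.3, "tz": 0, "rx": 0, "ry": 0, "rz": -0.065}, {"tx": 18.7, "ty": 37.3, "tz": 0, "rx": 0, "ry": 0, "rz": -0.066}, {"tx": 17, "ty": 38, "tz": -5, "rx": 0, "ry": 0, "rz": 0}, {"tx": 17, "ty": 38, "tz": -5, "rx": 0, "ry": 0, "rz": 0}, {"tx": 17, "ty": 38, "tz": -5, "rx": 0, "ry": 0, "rz": 0}, {"tx": 17, "ty": 38, "tz": -5, "rx": 0, "ry": 0, "rz": 0}, {"tx": 17, "ty": 38, "tz": -5, "rx": 0, "ry": 0, "rz": 0}, {"tx": 0, "ty": 0, "tz": 0, "rx": 0, "ry": 0, "rz": 0}], "gripper": 1}}

```text
time: 1.3
tool_pos: [375.7, -76.0, 201.1]
tcp_rot: [-3.14, 0.001, -0.039]
contact_force: [-0.5, -0.4, -0.1]
grip_width: 1.8
finger_force: 0.0
```

```bash
python3 - <<'E'
from h import *
p=np.load("p.npy")
for a in [1.757,1.6,1.4,1.2,1.0,.8,.6,.4,.2,.1,0,-.05]:
    q=panp(a,108,4,0); q[0]-=9.5; print(a,world(p,[q]).round(0))
E
```

```text
1.757 [[421.  66. 155.]]
1.6 [[437.  65. 158.]]
1.4 [[459.  64. 157.]]
1.2 [[480.  63. 152.]]
1.0 [[499.  62. 143.]]
0.8 [[517.  61. 130.]]
0.6 [[531.  61. 114.]]
0.4 [[542.  60.  96.]]
0.2 [[549.  60.  75.]]
0.1 [[551.  60.  65.]]
0 [[552.  60.  54.]]
-0.05 [[552.  60.  49.]]
```

Call:
{"method": "carry_out", "body": {"plan": [{"tx": 0, "ty": 35.5, "tz": -11, "rx": 0, "ry": 0, "rz": 0}, {"tx": 0, "ty": 35.5, "tz": -11, "rx": 0, "ry": 0, "rz": 0}, {"tx": 0, "ty": 35.5, "tz": -11, "rx": 0, "ry": 0, "rz": 0}, {"tx": 0, "ty": 35.5, "tz": -11, "rx": 0, "ry": 0, "rz": 0}, {"tx": 15, "ty": 0, "tz": 0, "rx": 0, "ry": 0, "rz": 0}, {"tx": 15, "ty": 0, "tz": 0, "rx": 0, "ry": 0, "rz": 0}, {"tx": 14, "ty": 0, "tz": 0, "rx": 0, "ry": 0, "rz": 0}, {"tx": 8, "ty": 0, "tz": 0, "rx": 0, "ry": 0, "rz": 0}, {"tx": 8, "ty": 0, "tz": 0, "rx": 0, "ry": 0, "rz": 0}, {"tx": 11, "ty": 0, "tz": 0, "rx": 0, "ry": 0, "rz": 0}, {"tx": 12, "ty": -1, "tz": 0, "rx": 0, "ry": 0, "rz": 0}, {"tx": 0, "ty": 0, "tz": 0, "rx": 0, "ry": 0, "rz": 0}]}}

```text
time: 2.5
tool_pos: [459.8, 60.6, 157.7]
tcp_rot: [-3.142, -0.001, -0.046]
contact_force: [0.4, -0.3, 0.6]
grip_width: 0.3
finger_force: 0.0
```

Call:
{"method": "carry_out", "body": {"plan": [{"tx": 10, "ty": -1, "tz": -2, "rx": 0, "ry": 0, "rz": 0}, {"tx": 10, "ty": 0, "tz": -3, "rx": 0, "ry": 0, "rz": 0}, {"tx": 10, "ty": -1, "tz": -4, "rx": 0, "ry": 0, "rz": 0}, {"tx": 10, "ty": 0, "tz": -5, "rx": 0, "ry": 0, "rz": 0}, {"tx": 9, "ty": 0, "tz": -6, "rx": 0, "ry": 0, "rz": 0}, {"tx": 9, "ty": 0, "tz": -7, "rx": 0, "ry": 0, "rz": 0}, {"tx": 7, "ty": 0, "tz": -8, "rx": 0, "ry": 0, "rz": 0}, {"tx": 7, "ty": 0, "tz": -8, "rx": 0, "ry": 0, "rz": 0}, {"tx": 6, "ty": 0, "tz": -9, "rx": 0, "ry": 0, "rz": 0}, {"tx": 5, "ty": 0, "tz": -9, "rx": 0, "ry": 0, "rz": 0}, {"tx": 0, "ty": 0, "tz": 0, "rx": 0, "ry": 0, "rz": 0}]}}

```text
time: 3.6
tool_pos: [540.9, 59.0, 95.1]
tcp_rot: [-3.142, 0.002, -0.045]
contact_force: [-0.8, -1.0, 0.3]
grip_width: 0.8
finger_force: 0.0
```

```bash
python3 - <<'E'
from plant import bot
import cv2,numpy as np
a=bot.capture("side")[100:270,215:395,::-1];b=bot.capture("top")[130:300,240:400,::-1]
cv2.imwrite("pics/mid.png",np.hstack([cv2.resize(i,(400,400*i.shape[0]//i.shape[1]//1),interpolation=cv2.INTER_CUBIC)[:377] for i in(a,b)]))
E
```

```text
(no output)
```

View pics/mid.png

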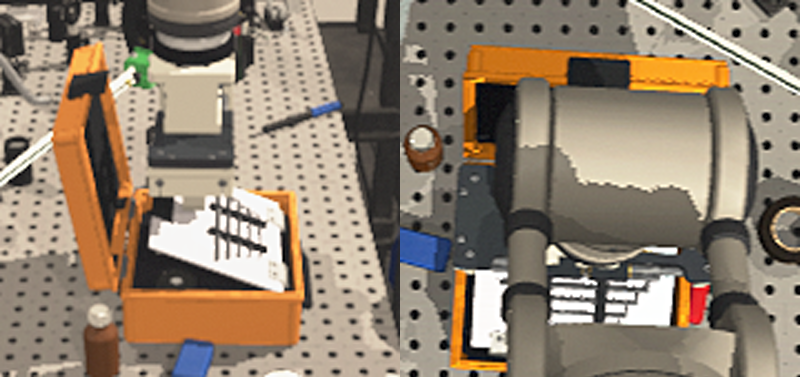

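The picture shows the panel about 0.4 rad from flat, with the fingers on its free strip and the lid and neighbours untouched. I'll continue down gently.

Call:
{"method": "carry_out", "body": {"plan": [{"tx": 4, "ty": 0, "tz": -10, "rx": 0, "ry": 0, "rz": 0}, {"tx": 3, "ty": 0, "tz": -10, "rx": 0, "ry": 0, "rz": 0}, {"tx": 2, "ty": 0, "tz": -10, "rx": 0, "ry": 0, "rz": 0}, {"tx": 1, "ty": 0, "tz": -7, "rx": 0, "ry": 0, "rz": 0}, {"tx": 0, "ty": 0, "tz": -3, "rx": 0, "ry": 0, "rz": 0}, {"tx": 0, "ty": 0, "tz": -2, "rx": 0, "ry": 0, "rz": 0}, {"tx": 0, "ty": 0, "tz": 0, "rx": 0, "ry": 0, "rz": 0}]}}

```text
time: 4.4
tool_pos: [551.0, 58.9, 54.7]
tcp_rot: [3.142, 0.0, -0.045]
contact_force: [0.3, -0.4, 0.6]
grip_width: -0.1
finger_force: 0.0
```

Call:
{"method": "carry_out", "body": {"plan": [{"tx": 0, "ty": 0, "tz": -1, "rx": 0, "ry": 0, "rz": 0}, {"tx": 0, "ty": 0, "tz": -1, "rx": 0, "ry": 0, "rz": 0}, {"tx": 0, "ty": 0, "tz": -1, "rx": 0, "ry": 0, "rz": 0}, {"tx": 0, "ty": 0, "tz": 0, "rx": 0, "ry": 0, "rz": 0}]}}

```text
time: 4.8
tool_pos: [551.3, 58.9, 54.0]
tcp_rot: [3.141, -0.001, -0.045]
contact_force: [-5.3, -0.2, 16.5]
grip_width: 0.6
finger_force: 8.5
```

The panel reads flat: firm 16 N contact at z = 54.0, which is its flat height. Next I lift straight up and cross over behind the lid.

Call:
{"method": "carry_out", "body": {"plan": [{"tx": 0, "ty": 0, "tz": 0, "rx": 0, "ry": 0, "rz": 0}, {"tx": -2, "ty": 0, "tz": 10, "rx": 0, "ry": 0, "rz": 0}, {"tx": -8, "ty": 0, "tz": 44, "rx": 0, "ry": 0, "rz": 0}, {"tx": 0, "ty": 0, "tz": 45, "rx": 0, "ry": 0, "rz": 0}, {"tx": 0, "ty": 0, "tz": 45, "rx": 0, "ry": 0, "rz": 0}, {"tx": 0, "ty": 0, "tz": 45, "rx": 0, "ry": 0, "rz": 0}, {"tx": 0, "ty": 0, "tz": 45, "rx": 0, "ry": 0, "rz": 0}, {"tx": 40, "ty": -1, "tz": 0, "rx": 0, "ry": 0, "rz": 0}, {"tx": 40, "ty": -2, "tz": 0, "rx": 0, "ry": 0, "rz": 0}, {"tx": 40, "ty": -2, "tz": 0, "rx": 0, "ry": 0, "rz": 0}, {"tx": 40, "ty": -1, "tz": 0, "rx": 0, "ry": 0, "rz": 0}, {"tx": 0, "ty": 0, "tz": 0, "rx": 0, "ry": 0, "rz": 0}]}}

```text
time: 6.0
tool_pos: [704.3, 52.2, 281.2]
tcp_rot: [3.141, 0.003, -0.046]
contact_force: [-0.4, 0.2, -2.1]
grip_width: 0.6
finger_force: 0.0
```

```bash
python3 - <<'E'
from h import *
p=np.load("p.npy")
for a in [1.733,1.6,1.4,1.2,1.0,.8,.6,.4,.2,.1,0]:
    q=lidp(a,140,28,0); q[0]+=9.5; print(a,world(p,[q]).round(0))
import cv2
a=bot.capture("side")[60:270,190:410,::-1];b=bot.capture("top")[100:310,220:440,::-1]
cv2.imwrite("pics/behind.png",cv2.resize(np.hstack([a,b]),(800,382),interpolation=cv2.INTER_CUBIC))
E
```

```text
1.733 [[665.  55. 196.]]
1.6 [[647.  55. 201.]]
1.4 [[619.  57. 205.]]
1.2 [[591.  58. 203.]]
1.0 [[563.  59. 195.]]
0.8 [[538.  60. 182.]]
0.6 [[516.  61. 164.]]
0.4 [[497.  62. 142.]]
0.2 [[484.  63. 117.]]
0.1 [[479.  63. 104.]]
0 [[475.  63.  90.]]
```

View pics/behind.png

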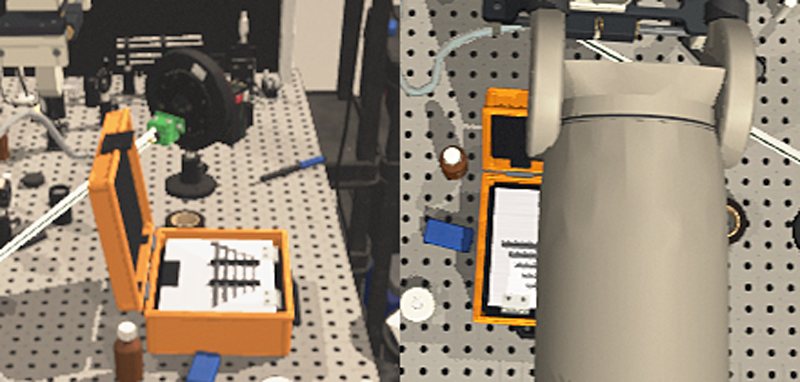

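The panel lies flat in the case (side crop about 160-275, 240-310), the lid is still open, and the hand is clear behind it. Next I lower and pull the lid forward.

Call:
{"method": "carry_out", "body": {"plan": [{"tx": 0, "ty": 0, "tz": -28, "rx": 0, "ry": 0, "rz": 0}, {"tx": 0, "ty": 0, "tz": -28, "rx": 0, "ry": 0, "rz": 0}, {"tx": 0, "ty": 1, "tz": -28, "rx": 0, "ry": 0, "rz": 0}, {"tx": -15, "ty": 1, "tz": 0, "rx": 0, "ry": 0, "rz": 0}, {"tx": -12, "ty": 1, "tz": 0, "rx": 0, "ry": 0, "rz": 0}, {"tx": -6, "ty": 0, "tz": 0, "rx": 0, "ry": 0, "rz": 0}, {"tx": -6, "ty": 0, "tz": 1, "rx": 0, "ry": 0, "rz": 0}, {"tx": -8, "ty": 0, "tz": 2, "rx": 0, "ry": 0, "rz": 0}, {"tx": -10, "ty": 0, "tz": 2, "rx": 0, "ry": 0, "rz": 0}, {"tx": -12, "ty": 1, "tz": 2, "rx": 0, "ry": 0, "rz": 0}, {"tx": -14, "ty": 1, "tz": 1, "rx": 0, "ry": 0, "rz": 0}, {"tx": 0, "ty": 0, "tz": 0, "rx": 0, "ry": 0, "rz": 0}]}}

```text
time: 7.3
tool_pos: [616.7, 57.7, 210.6]
tcp_rot: [3.141, 0.001, -0.045]
contact_force: [-0.7, -0.1, -0.2]
grip_width: 0.1
finger_force: 0.0
```

Call:
{"method": "carry_out", "body": {"plan": [{"tx": -13, "ty": 0, "tz": -4, "rx": 0, "ry": 0, "rz": 0}, {"tx": -13, "ty": 1, "tz": -4, "rx": 0, "ry": 0, "rz": 0}, {"tx": -14, "ty": 0, "tz": -3, "rx": 0, "ry": 0, "rz": 0}, {"tx": -14, "ty": 1, "tz": -5, "rx": 0, "ry": 0, "rz": 0}, {"tx": -13, "ty": 0, "tz": -6, "rx": 0, "ry": 0, "rz": 0}, {"tx": -12, "ty": 1, "tz": -7, "rx": 0, "ry": 0, "rz": 0}, {"tx": -11, "ty": 0, "tz": -8, "rx": 0, "ry": 0, "rz": 0}, {"tx": -11, "ty": 1, "tz": -10, "rx": 0, "ry": 0, "rz": 0}, {"tx": -10, "ty": 0, "tz": -10, "rx": 0, "ry": 0, "rz": 0}, {"tx": -9, "ty": 1, "tz": -12, "rx": 0, "ry": 0, "rz": 0}, {"tx": 0, "ty": 0, "tz": 0, "rx": 0, "ry": 0, "rz": 0}]}}

```text
time: 8.4
tool_pos: [496.7, 62.8, 139.8]
tcp_rot: [3.141, 0.003, -0.045]
contact_force: [-0.2, -0.2, -0.3]
grip_width: 0.6
finger_force: 0.0
```

```bash
python3 - <<'E'
from h import *
import cv2
a=bot.capture("side")[60:270,190:410,::-1];b=bot.capture("top")[100:310,220:440,::-1]
cv2.imwrite("pics/lid.png",cv2.resize(np.hstack([a,b]),(800,382),interpolation=cv2.INTER_CUBIC))
E
```

```text
(no output)
```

View pics/lid.png

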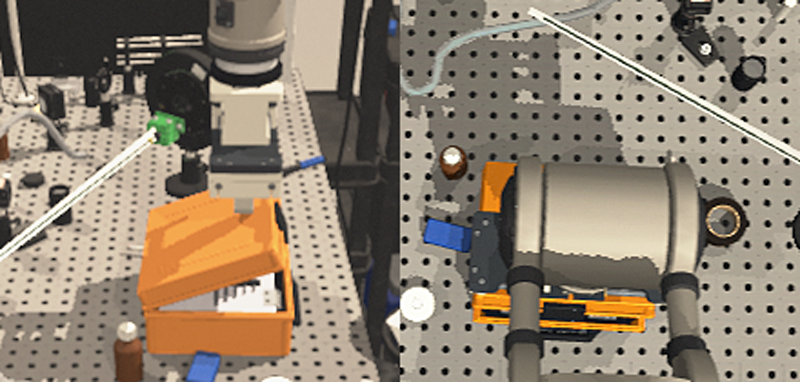

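The lid is about 0.4 rad from shut with the fingers on its top face, and the case and neighbours are in place. I'll continue down slowly.

Call:
{"method": "carry_out", "body": {"plan": [{"tx": -7, "ty": 0, "tz": -11, "rx": 0, "ry": 0, "rz": 0}, {"tx": -6, "ty": 1, "tz": -12, "rx": 0, "ry": 0, "rz": 0}, {"tx": -4, "ty": 0, "tz": -10, "rx": 0, "ry": 0, "rz": 0}, {"tx": -3, "ty": 0, "tz": -7, "rx": 0, "ry": 0, "rz": 0}, {"tx": -1, "ty": 0, "tz": -5, "rx": 0, "ry": 0, "rz": 0}, {"tx": 0, "ty": 0, "tz": -3, "rx": 0, "ry": 0, "rz": 0}, {"tx": 0, "ty": 0, "tz": -2, "rx": 0, "ry": 0, "rz": 0}, {"tx": 0, "ty": 0, "tz": -2, "rx": 0, "ry": 0, "rz": 0}, {"tx": 0, "ty": 0, "tz": 0, "rx": 0, "ry": 0, "rz": 0}]}}

```text
time: 9.4
tool_pos: [476.8, 63.9, 90.1]
tcp_rot: [3.141, 0.0, -0.045]
contact_force: [-7.5, -0.3, 15.5]
grip_width: 0.0
finger_force: 8.0
```

Call:
{"method": "carry_out", "body": {"plan": [{"tx": 0, "ty": 0, "tz": -1, "rx": 0, "ry": 0, "rz": 0}, {"tx": 0, "ty": 0, "tz": 0, "rx": 0, "ry": 0, "rz": 0}, {"tx": 0, "ty": 0, "tz": 0, "rx": 0, "ry": 0, "rz": 0}, {"tx": 0, "ty": 0, "tz": 8, "rx": 0, "ry": 0, "rz": 0}, {"tx": 0, "ty": 0, "tz": 40, "rx": 0, "ry": 0, "rz": 0}, {"tx": 0, "ty": 0, "tz": 45, "rx": 0, "ry": 0, "rz": 0}, {"tx": -20, "ty": -40, "tz": 0, "rx": 0, "ry": 0, "rz": 0}, {"tx": -20, "ty": -45, "tz": 0, "rx": 0, "ry": 0, "rz": 0}, {"tx": -20, "ty": -45, "tz": 0, "rx": 0, "ry": 0, "rz": 0}, {"tx": -10, "ty": -45, "tz": 0, "rx": 0, "ry": 0, "rz": 0}, {"tx": 0, "ty": 0, "tz": 0, "rx": 0, "ry": 0, "rz": 0}]}}

```text
time: 10.5
tool_pos: [406.5, -115.8, 181.1]
tcp_rot: [3.14, -0.001, -0.052]
contact_force: [0.4, 0.3, 0.0]
grip_width: 0.5
finger_force: 0.0
```

```bash
python3 - <<'E'
from h import *
import cv2
a=bot.capture("side")[130:270,230:390,::-1];b=bot.capture("top")[150:290,235:395,::-1]
cv2.imwrite("pics/end.png",cv2.resize(np.hstack([a,b]),(800,350),interpolation=cv2.INTER_CUBIC))
p=np.load("p.npy")
# predicted shut corners in crop coordinates
for n,o in(("side",(230,130)),("top",(235-160,150))): print(n,((proj(n,world(p,[[-80,90,90],[80,90,90],[-80,-90,90],[-80,90,62]]))-o)*2.5).round(0).tolist())
E
```

```text
side [[305.0, 226.0], [103.0, 223.0], [295.0, 112.0], [303.0, 255.0]]
top [[465.0, 312.0], [478.0, 108.0], [699.0, 326.0], [466.0, 314.0]]
```

View pics/end.png

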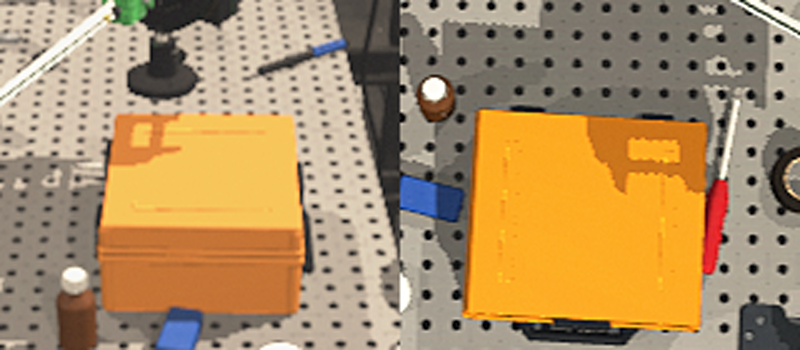

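The lid is fully shut with its corners where predicted, for example (305,226) in the side crop. The neighbours have not moved and the arm is clear.

```bash
python3 -c "
from plant import bot; print(bot.close_job())"
```

```text
the job is handed in; nothing more can be done
None
```

I folded the panel flat, then pushed the lid shut over it, and handed the job in at about 10.6 s; the last picture shows the case closed and in place with its neighbours undisturbed, though the hand-in gave no verdict.

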